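Bench polisher to fast, then start

TASK

Set the bench polisher going at its fast speed: with a fingertip push the selector lever's knob out of neutral, on past the first detent (slow) and fully home at the second stop (fast), then press the small start button right down and let it go. Push only and gently: do not grip or force the lever, do not press start before the lever is home, leave the broad mushroom stop button unpressed, and leave the toys and parts round the machine where they are.

Things in the scene. Friction and masses are not known exactly. Their poses are not given: they have to be found in the camera images.
- polisher: Two-speed bench polisher fixed to the desk. Origin at desk level under its gear head, a box 160 (x) x 140 (y) mm; its flat top, the deck, is 93 mm up and carries the lever (-x half) and two push buttons (+x half). Motor (125 mm high), wheel and hood (140 mm) reach 360 mm to -y, with a parts tray in front (-x) of the motor. z up; position and heading vary.
- selector (a joint): Lever swing, rad, growing counter-clockwise from above: 0 neutral (knob on the deck's +y side), 0.60 first detent, slow (one dot on the deck), 1.20 second stop, fast (-y side, two dots; the pin arrests it at 1.25). A sprung ball in the arm holds it in each; the humps between peak at 0.30 and 0.90. About 5 N at the knob pushes it out of neutral or slow; let go between the humps it falls back to slow, past 0.93 it runs on to fast.
- knob (a point): Centre of the lever's upright round black knob, 40 mm above the deck. It stands 22 to 57 mm above the deck, 16 mm across at its foot, 22 mm at its widest, on the end of a flat steel arm 14 mm wide whose top is 16 mm above the deck. It moves level on a 65 mm circle about the pivot; its sides are free to push against.
- pivot (a point): Lever pivot at deck height (93 mm above the desk), 12 mm towards +x of the gear head's centre, under a hub 28 mm across and 24 mm high. Brass stop pins 17 mm high stand on the deck 36 mm from it, one beyond each end of the arm's swing.
- knob_slow (a point): Where the knob's centre stands in the first detent (joint 0.60). Fixed to the polisher.
- knob_fast (a point): Where the knob's centre stands at the second stop (joint 1.20). Fixed to the polisher.
- start (a joint): Start button travel, m: 0 = released, 0.006 = fully down; springs back when let go; about 5 N to press fully.
- start_top (a point): Centre of the top of the start button: the small black push button, 20 mm across, in a bare metal collar, its top 18 mm above the deck, at the deck's +x, +y corner. Pressed straight down.
- stop (a joint): Stop button travel, m: 0 = released, 0.004 = fully down; springs back.
- stop_top (a point): Centre of the top of the stop button: the broad black mushroom head, 38 mm across, its top 26 mm above the deck, at the deck's +x, -y corner, 72 mm from the start button. To be left alone.
- zeppelin: Silver tin toy zeppelin on small wheels, lying along its own x axis: 150 mm long, 42 mm thick, 69 mm high over its fins, tail fins at its -x end; origin on the desk under its middle. Bystander.
- seal: Red tin toy seal balancing a silver ball on its nose, 115 mm high, base 72 x 40 mm; origin under its base. Bystander.
- spring_barrel: Clockwork spring barrel, steel drum 34 mm across (39 mm over its toothed rim) and 24 mm high with its arbor, standing in the polisher's parts tray; origin under its middle. Bystander.
- chassis_bar: Pewter toy chassis bar 120 x 18 mm along its own x axis, 5 mm thick with a 17 mm high lug near each end; origin under its middle. Bystander.
- button_tin: Round tortoiseshell-finish button tin with lid, 80 mm across, 36 mm high; origin under its middle. Bystander.
- screwdriver: Screwdriver 170 mm long lying along its own x axis, handle towards -x. Bystander.
- paste_tin: Flat round aluminium paste tin, 57 mm across, 22 mm high; origin under its middle. Bystander.

How it is judged:
By the outcome, as a careful person would: the job done as asked, in the order asked, and still so for the second after the job is handed in, with the robot touching nothing.
It also fails if it takes over 45 s, if anything falls off the work surface, if the arm or the gripper's body presses on something with over 40 N, if the wrist force passes 120 N, or if a joint passes its speed limit or range.

ROBOT

A 6-joint arm with a two-finger parallel gripper is mounted at the origin on the work surface. World frame = base frame: x ahead of the robot, y to its left, z up, the work surface at z = 0. Lengths are in m, angles in rad, forces in N, time in s.
With the tool pointing down it reaches from about 0.35 to 0.875 m from the base axis. Payload 4.2 kg.
Tool frame: the origin (TCP) lies on the centre line of the jaws, within the pads' length; the fingertips stand 14 mm ahead of it and the grasp point (between the pads) lies 5 mm behind it; z points along the fingers, y is the direction in which the jaws open and shut (so a half turn about z gives the same grasp; the last joint's range is limited). The gripper opens to 87 mm and grips with 3 to 60 N. Pads are 19 mm wide; open, the fingers measure 117 mm over their backs; the gripper's body (75 mm by 190 mm) begins 51 mm behind the grasp point.
Start: joints at [-1, 0.385, 0.008, 0, -1.194, -0.259], TCP at [0.192, -0.595, 0.237] pointing down, gripper open.
Joint ranges: [-3.14, 3.14], [-1.21, 2.06], [-1.07, 1.41], [-3.16, 2.05], [-2.99, -0.16], [-3.1, 3.1]. Speed limits (rad/s): [2.79, 2.79, 3.14, 3.14, 3.14, 3.14].

INTERFACE

Orientations are given as [roll, pitch, yaw] about the fixed x, y, z axes, in that order (R = Rz(yaw) Ry(pitch) Rx(roll)).
In Python, from workcell import get_obs, grab_frame, calibration, sign_off gives the robot as it stands. The module is installed in compiled form; this text tells all that it offers.
- The arm moves only by the tool carry_out, never from a script. Its argument "deltas" is a list of rows, each a list of 3 entries, a list of its own where there are three numbers: the shift along the tool's x, y, z in units of 25 mm (1.0 is 25 mm), then the turn about the tool's z in units of 6 degrees (1.0 is 6 degrees), then the finger opening in mm, from 0 to 87. A call has 1 to 12 rows; each row is the pose to reach, as a shift and turn from the pose measured when the call began, along the tool's axes at that moment; what a row does not reach only later rows make up. A row lasts 1/12 s, in which the tool goes at most 41.7 mm and 7.16 degrees, less where a joint would pass 70% of its speed; a pose out of reach is approached as far as the arm can. A call with a gripper value outside its range is refused whole. The fingers move at their own pace and stop on an object; "squeeze" is the grip in N (left out, the last holds). Time passes only in rows, so rows that repeat a pose let the fingers close. It gives the time, the measured TCP pose, the force and the opening at its end, in the units of the state.
- get_obs(): the state, without advancing time (a new reading comes with each control period).
- grab_frame(name): name is "side" or "top" or "wrist"; returns the picture (420x560x3 uint8, red, green, blue); there is no depth.
- calibration(name): a dict with "K" (3x3 intrinsics, pixels), "k1" (the pictures are not rectified: a ray, as slopes to the right and down, at radius r is drawn at 1 + k1 r^2 times it, then the intrinsics apply), "pose" (4x4, takes a point from camera to world coordinates); the wrist camera has in their place "mount" (4x4, takes a point from camera to tool coordinates, whose origin is the TCP and whose axes are the flange's). Camera axes: x right, y down, z forward; pixel columns grow to the right and rows downward; lengths in m; the calibration is good to about 2 mm. A picture is of the moment at which its call begins: read the wrist's pose just before it. calibration takes no time and is no camera call.
- sign_off(): hands the job in, once; it reports no verdict.
The state is a dict: "time": time; "qpos": joint angles; "qd": joint speeds; "tau": joint torques, N m; "tool_pos": TCP position; "orientation": TCP orientation; "force": force on the tool from outside, world axes, zero at the start; "torque": the same for the moment, N m; "gripper_width": opening from 0.0 (shut) to 1.0 (fully open).
Only numpy, scipy, OpenCV 4.12 (cv2) and the standard library are available. Lean on these libraries where they do the work, as an engineer would, in place of code of your own. Each camera call takes 0.05 s, during which the arm holds its last target. There are 200 camera calls.

## Working session

There is one attempt and no reset: what is moved stays moved. The work goes in short steps, Python scripts to look and compute and a tool call to move; the robot and the scene stay as the last step left them, time stands still between calls to the robot, and variables do not carry over. Pictures are saved under pics/ and viewed, about 8 in all and at most 12, crops included, and the job is handed in when it is done.

Besides the shell and the picture viewer there is one more tool, called as a command line: name --argument value ..., lists and objects as JSON in quotes. carry_out: Moves the arm, as the interface text tells. Its arguments: {"type":"object","properties":{"deltas":{"type":"array"},"squeeze":{"type":"number"}},"required":["deltas"]}

```bash
mkdir -p pics
python3 - <<'E'
from workcell import *
import cv2,numpy as np
np.set_printoptions(precision=4,suppress=True)
s=get_obs();print(s)
for n in("side","top","wrist"):
    c=calibration(n);print(n,c)
    f=grab_frame(n);cv2.imwrite(f"pics/{n}0.png",f[:,:,::-1])
E
```

```text
{'time': 0.0, 'qpos': array([-1.0004,  0.3856,  0.0066, -0.0005, -1.194 , -0.2586]), 'qd': array([ 0.0007, -0.0005,  0.0025, -0.    ,  0.002 , -0.0015]), 'tau': array([  0.0005, -39.0664,  18.7402,   4.2199,   0.011 ,  -0.0002]), 'tool_pos': array([ 0.1916, -0.5943,  0.2355]), 'orientation': array([ 3.1394, -0.0001, -2.8299]), 'force': array([ 0.5899, -0.0326,  0.989 ]), 'torque': array([ 0.0557,  0.0021, -0.0447]), 'gripper_width': 0.998567083869159}
side {'K': array([[436.5788,   0.    , 281.7959],
       [  0.    , 436.5788, 212.843 ],
       [  0.    ,   0.    ,   1.    ]]), 'k1': -0.12684279320344727, 'pose': array([[-0.9619, -0.1396,  0.235 ,  0.3744],
       [-0.273 ,  0.5336, -0.8005,  0.8085],
       [-0.0136, -0.8341, -0.5514,  0.626 ],
       [ 0.    ,  0.    ,  0.    ,  1.    ]])}
top {'K': array([[496.2105,   0.    , 280.2055],
       [  0.    , 496.2105, 208.1661],
       [  0.    ,   0.    ,   1.    ]]), 'k1': -0.07599080393191157, 'pose': array([[ 0.0267, -0.9793,  0.2004,  0.4328],
       [-0.9996, -0.0263,  0.0047,  0.0787],
       [ 0.0007, -0.2005, -0.9797,  0.9908],
       [ 0.    ,  0.    ,  0.    ,  1.    ]])}
wrist {'K': array([[309.5203,   0.    , 276.4162],
       [  0.    , 309.5203, 209.9597],
       [  0.    ,   0.    ,   1.    ]]), 'k1': -0.052733532554935125, 'mount': array([[-0.0014, -0.9654, -0.2609,  0.0715],
       [ 1.    , -0.0013, -0.0006,  0.    ],
       [ 0.0003, -0.2609,  0.9654, -0.1488],
       [ 0.    ,  0.    ,  0.    ,  1.    ]])}
```

View pics/top0.png

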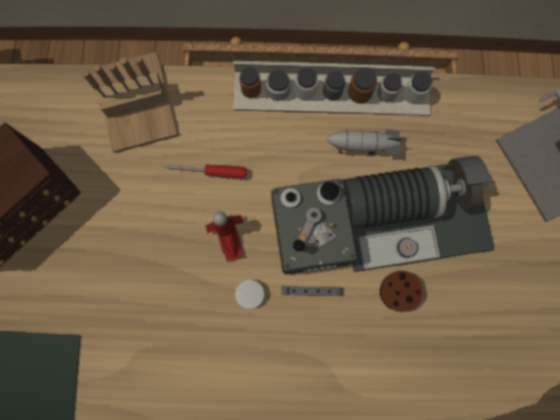

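View pics/side0.png

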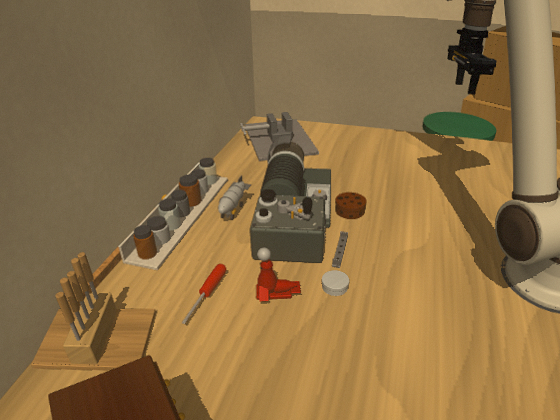

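```bash
python3 - <<'E'
import cv2
f=cv2.imread("pics/top0.png")[165:285,260:370]
f=cv2.resize(f,None,fx=5,fy=5,interpolation=cv2.INTER_CUBIC)
f=cv2.convertScaleAbs(f,alpha=1.6,beta=20)
cv2.imwrite("pics/topc.png",f)
E
cat > h.py <<'E'
import numpy as np,cv2
from workcell import *
from scipy.spatial.transform import Rotation as R
def cam(n,s=None):
    c=calibration(n)
    if n!="wrist": return c,c["pose"]
    T=np.eye(4);T[:3,:3]=R.from_euler("xyz",s["orientation"]).as_matrix();T[:3,3]=s["tool_pos"]
    return c,T@c["mount"]
def at(n,px,z,s=None):
    c,T=cam(n,s)
    u=cv2.undistortPoints(np.array([[px]],float),c["K"],np.array([c["k1"],0,0,0.]))[0,0]
    d=T[:3,:3]@[u[0],u[1],1]; return T[:3,3]+d*(z-T[2,3])/d[2]
def proj(n,p,s=None):
    c,T=cam(n,s); q=T[:3,:3].T@(np.array(p)-T[:3,3])
    return cv2.projectPoints(q.reshape(1,1,3),np.zeros(3),np.zeros(3),c["K"],np.array([c["k1"],0,0,0.]))[0][0,0]
E
```

```text
(no output)
```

View pics/topc.png

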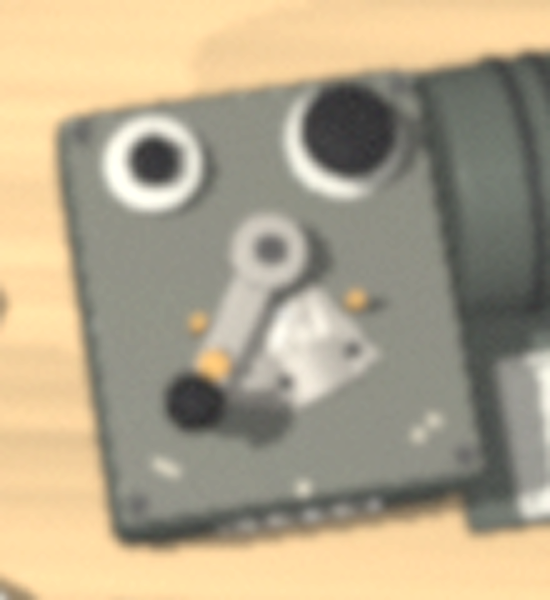

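Run:
```python
from h import *
np.set_printoptions(precision=4,suppress=True)
P={}
for n,u,v,z in [("start",155,161,.111),("stop",348,130,.119),("hub",269,249,.117),("knob",195,402,.150),("c+x+y",62,122,.093),("c-x+y",120,538,.093),("c-x-y",485,467,.093)]:
    P[n]=at("top",(260+(u-2)/5,165+(v-2)/5),z);print(n,P[n])
d=P["stop"]-P["start"];print("st-st",np.linalg.norm(d[:2]),"yaw",np.arctan2(d[0],-d[1]))
e=P["c-x-y"]-P["c-x+y"];print(np.linalg.norm(e[:2]),np.arctan2(e[0],-e[1]))
g=P["c+x+y"]-P["c-x+y"];print(np.linalg.norm(g[:2]),np.arctan2(g[1],g[0]))
k=P["knob"]-P["hub"];print("knob r",np.linalg.norm(k[:2]),"ang",np.arctan2(k[1],k[0]))
a=np.arctan2(k[1],k[0])
for t in(0,.6,1.2): print(t,P["hub"][:2]+.065*np.array([np.cos(a+t),np.sin(a+t)]))
```

```text
start [0.6344 0.0646 0.111 ]
stop [ 0.646  -0.0048  0.119 ]
hub [0.6018 0.0231 0.117 ]
knob [0.5416 0.0497 0.15  ]
c+x+y [0.6525 0.0993 0.093 ]
c-x+y [0.499  0.0738 0.093 ]
c-x-y [ 0.528 -0.058  0.093]
st-st 0.07034691143898696 yaw 0.1649320695791192
0.13491802382271398 0.2166556745058397
0.15564221531956518 0.16457086567276996
knob r 0.0657828279863648 ang 2.7252250793474824
0 [0.5423 0.0494]
0.6 [0.5379 0.0113]
1.2 [ 0.5557 -0.0228]
```

```bash
cat >> h.py <<'E'
def rel(p,s=None):
    s=s or get_obs(); M=R.from_euler("xyz",s["orientation"]).as_matrix()
    return np.round(M.T@(np.array(p)-s["tool_pos"])/.025,2)
E
python3 -c "
from h import *
print(rel([.533,.105,.237]))"
```

```text
[-2.158e+01  2.244e+01 -2.000e-02]
```

carry_out --deltas '[[[-0.5, 0.5, 0], 0.1, 0], [[-1.4, 1.45, 0], 0.2, 0], [[-2.4, 2.5, 0], 0.3, 0], [[-3.4, 3.5, 0], 0.4, 0], [[-4.4, 4.6, 0], 0.5, 0], [[-5.4, 5.6, 0], 0.6, 0], [[-6.4, 6.7, 0], 0.7, 0], [[-7.4, 7.7, 0], 0.8, 0], [[-8.4, 8.7, 0], 0.9, 0], [[-9.4, 9.8, 0], 1.0, 0], [[-10.4, 10.8, 0], 1.1, 0], [[-11.2, 11.6, 0], 1.2, 0]]' --squeeze 10

```text
time: 1.15
tool_pos: [0.3696, -0.2305, 0.2362]
orientation: [3.14, 0.0, -2.955]
force: [0.0, -0.5, 0.6]
gripper_width: 0.172
```

```bash
python3 -c "
from h import *
s=get_obs();print(s['tool_pos'],s['orientation'],s['gripper_width'])
print(rel([.533,.105,.237]))"
```

```text
[ 0.36956758 -0.2304548   0.23621412] [ 3.13979902e+00  7.33385044e-05 -2.95505817e+00] 0.17241271690418872
[-8.910e+00  1.197e+01 -1.000e-02]
```

carry_out --deltas '[[[-0.7, 1.0, 0], 0, 0], [[-1.6, 2.2, 0], 0, 0], [[-2.5, 3.4, 0], 0, 0], [[-3.4, 4.6, 0], 0, 0], [[-4.3, 5.8, 0], 0, 0], [[-5.2, 7.0, 0], 0, 0], [[-6.1, 8.2, 0], 0, 0], [[-7.0, 9.4, 0], 0, 0], [[-7.9, 10.6, 0], 0, 0], [[-8.6, 11.5, 0], 0, 0], [[-8.9, 12.0, 0], 0, 0], [[-8.9, 12.0, 0], 0, 0]]'

```text
time: 2.15
tool_pos: [0.5334, 0.108, 0.2359]
orientation: [3.14, -0.001, -2.952]
force: [-0.8, -0.2, 0.2]
gripper_width: 0.006
```

Run:
```python
from h import *
np.set_printoptions(precision=4,suppress=True)
s=get_obs();print(s['tool_pos'],s['orientation'],s['gripper_width'])
f=grab_frame("wrist");cv2.imwrite("pics/w1.png",cv2.resize(f,None,fx=1.4,fy=1.4,interpolation=cv2.INTER_CUBIC)[:,:,::-1])
for p in [(.5423,.0494,.150),(.6018,.0231,.117),(.6344,.0646,.111),(.646,-.0048,.119)]: print(p,proj("wrist",p,s)*1.4)
```

```text
[0.5334 0.108  0.2359] [ 3.1399 -0.0006 -2.9523] 0.005772647981497755
(0.5423, 0.0494, 0.15) [282.4678 304.1566]
(0.6018, 0.0231, 0.117) [244.4967 366.3944]
(0.6344, 0.0646, 0.111) [300.5913 414.3758]
(0.646, -0.0048, 0.119) [198.3056 417.4979]
```

View pics/w1.png

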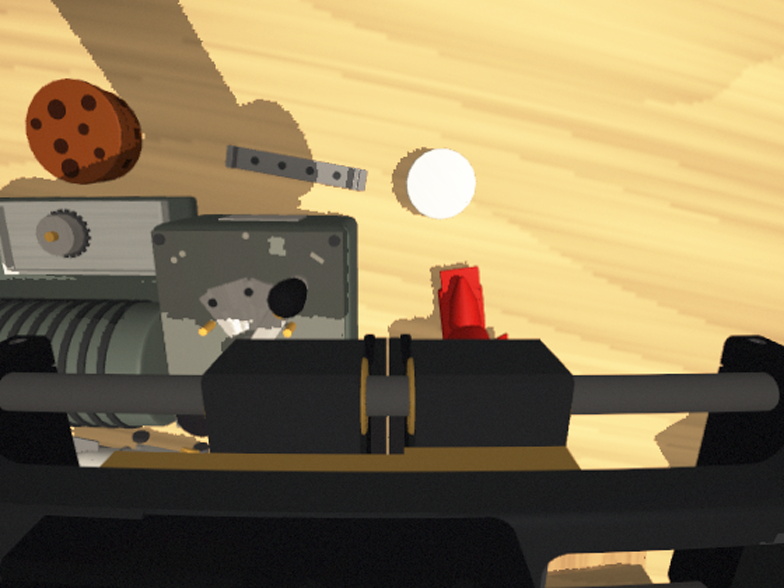

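carry_out --deltas '[[[0, 0, 0.8], 0, 0], [[0, 0, 2.0], 0, 0], [[0, 0, 3.2], 0, 0], [[0, 0, 3.9], 0, 0], [[0, 0, 4.05], 0, 0], [[0, 0, 4.05], 0, 0]]'

```text
time: 2.7
tool_pos: [0.5312, 0.1051, 0.134]
orientation: [3.141, -0.005, -2.955]
force: [0.4, 0.2, 1.1]
gripper_width: 0.007
```

```bash
cat >> h.py <<'E'
PV=np.array([.6018,.0231]); A=2.725
def C(t,d,z=.135):
    n=np.array([.188,-.982]); return np.r_[PV+.065*np.array([np.cos(A+t),np.sin(A+t)])-n*d,z]
E
python3 - <<'E'
from h import *
s=get_obs();print(s['tool_pos'],s['force'])
for d in(.032,.026,.020): print(d,rel(C(0,d),s))
f=grab_frame("wrist");cv2.imwrite("pics/w2.png",cv2.resize(f[150:340,150:400],None,fx=3,fy=3,interpolation=cv2.INTER_CUBIC)[:,:,::-1])
E
```

```text
[0.53124419 0.1050651  0.13395504] [0.44452415 0.24509029 1.05678834]
0.032 [-0.02 -0.99 -0.04]
0.026 [-0.02 -1.23 -0.04]
0.02 [-0.02 -1.47 -0.04]
```

View pics/w2.png

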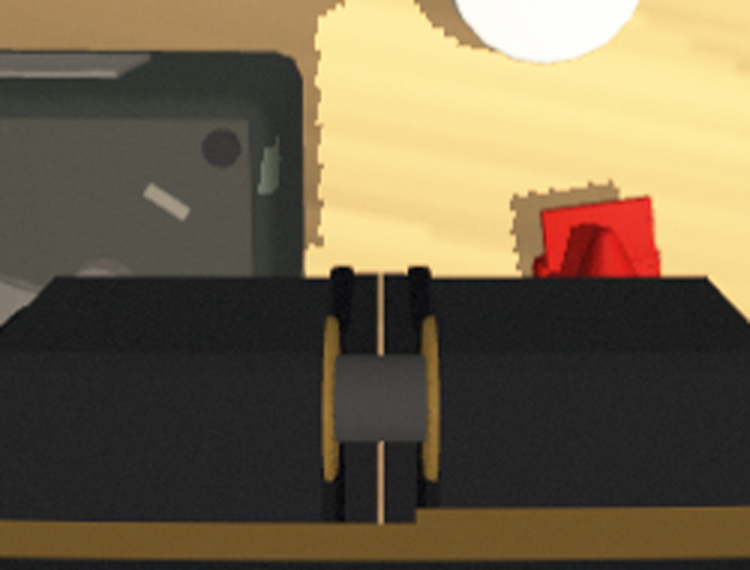

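carry_out --deltas '[[[0, -0.4, 0], 0, 0], [[0, -0.8, 0], 0, 0], [[0, -0.95, 0], 0, 0], [[0, -1.05, 0], 0, 0], [[0, -1.1, 0], 0, 0], [[0, -1.15, 0], 0, 0], [[0, -1.2, 0], 0, 0], [[0, -1.2, 0], 0, 0]]'

```text
time: 3.42
tool_pos: [0.538, 0.0762, 0.1354]
orientation: [3.141, -0.001, -2.954]
force: [-0.6, -0.9, -0.4]
gripper_width: 0.003
```

carry_out --deltas '[[[0, -0.06, 0], 0, 0], [[0, -0.12, 0], 0, 0], [[0, -0.18, 0], 0, 0], [[0, -0.18, 0], 0, 0]]'

```text
time: 3.75
tool_pos: [0.5388, 0.0716, 0.1353]
orientation: [3.141, -0.001, -2.954]
force: [-0.1, 0.5, 1.1]
gripper_width: 0.001
```

Run:
```python
from h import *
s=get_obs();print(s['tool_pos'],s['force'])
for d in(.026,.024,.022,.020,.018): print(d,C(0,d))
f=grab_frame("side");cv2.imwrite("pics/s1.png",cv2.resize(f[150:270,230:370],None,fx=5,fy=5,interpolation=cv2.INTER_CUBIC)[:,:,::-1])
```

```text
[0.53883652 0.07164135 0.13530003] [-0.06944369  0.48194406  1.0967356 ]
0.026 [0.53747125 0.07493405 0.135     ]
0.024 [0.53784725 0.07297005 0.135     ]
0.022 [0.53822325 0.07100605 0.135     ]
0.02 [0.53859925 0.06904205 0.135     ]
0.018 [0.53897525 0.06707805 0.135     ]
```

View pics/s1.png

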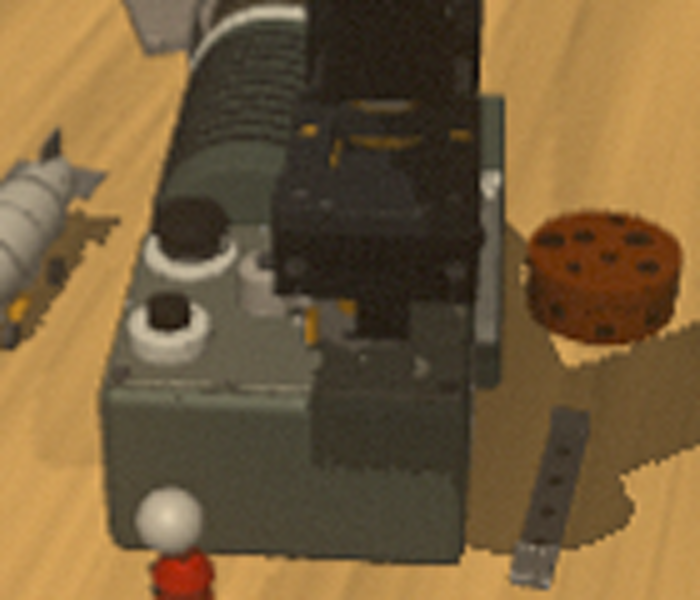

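carry_out --deltas '[[[0, -0.06, 0], 0, 0], [[0, -0.12, 0], 0, 0], [[0, -0.16, 0], 0, 0]]'

```text
time: 4.05
tool_pos: [0.5391, 0.068, 0.1352]
orientation: [3.14, -0.002, -2.955]
force: [-2.9, 3.3, 0.9]
gripper_width: 0.001
```

Run:
```python
from h import *
s=get_obs();print(s['tool_pos'],s['force'])
for t in np.arange(0,1.26,.1): print(round(t,2),rel(C(t,.019),s))
```

```text
[0.53909831 0.06798661 0.13520342] [-2.88570929  3.26615274  0.85001907]
0.0 [0.01 0.01 0.01]
0.1 [ 0.15 -0.22  0.01]
0.2 [ 0.26 -0.45  0.01]
0.3 [ 0.35 -0.69  0.01]
0.4 [ 0.42 -0.94  0.01]
0.5 [ 0.46 -1.2   0.01]
0.6 [ 0.47 -1.46  0.01]
0.7 [ 0.46 -1.72  0.01]
0.8 [ 0.42 -1.98  0.01]
0.9 [ 0.36 -2.23  0.01]
1.0 [ 0.27 -2.47  0.  ]
1.1 [ 0.16 -2.71  0.  ]
1.2 [ 0.02 -2.93  0.  ]
```

carry_out --deltas '[[[0.08, -0.11, 0], 0, 0], [[0.15, -0.22, 0], 0, 0], [[0.21, -0.34, 0], 0, 0], [[0.26, -0.45, 0], 0, 0], [[0.31, -0.57, 0], 0, 0], [[0.35, -0.69, 0], 0, 0], [[0.39, -0.82, 0], 0, 0], [[0.42, -0.94, 0], 0, 0], [[0.44, -1.07, 0], 0, 0], [[0.46, -1.2, 0], 0, 0], [[0.47, -1.33, 0], 0, 0], [[0.47, -1.46, 0], 0, 0]]'

```text
time: 5.05
tool_pos: [0.5343, 0.0296, 0.135]
orientation: [3.14, -0.003, -2.955]
force: [-2.2, 2.9, 0.3]
gripper_width: 0.004
```

Run:
```python
from h import *
s=get_obs();print(s['tool_pos'],s['force'])
for t in np.arange(.6,1.26,.1): print(round(t,2),rel(C(t,.019),s))
f=grab_frame("wrist");cv2.imwrite("pics/w3.png",cv2.resize(f[120:300,80:330],None,fx=3,fy=3,interpolation=cv2.INTER_CUBIC)[:,:,::-1])
```

```text
[0.53425155 0.02957099 0.13504381] [-2.23953722  2.85294795  0.26504403]
0.6 [-0.01  0.01  0.  ]
0.7 [-0.02 -0.25  0.  ]
0.8 [-0.06 -0.5   0.  ]
0.9 [-0.12 -0.76 -0.  ]
1.0 [-0.21 -1.   -0.  ]
1.1 [-0.32 -1.23 -0.  ]
1.2 [-0.45 -1.46 -0.  ]
```

Still in contact (2.9 N), at about the first detent. Continuing towards fast.

carry_out --deltas '[[[-0.01, -0.13, 0], 0, 0], [[-0.02, -0.25, 0], 0, 0], [[-0.04, -0.38, 0], 0, 0], [[-0.06, -0.5, 0], 0, 0], [[-0.09, -0.63, 0], 0, 0], [[-0.12, -0.76, 0], 0, 0], [[-0.16, -0.88, 0], 0, 0], [[-0.21, -1.0, 0], 0, 0], [[-0.26, -1.12, 0], 0, 0], [[-0.32, -1.23, 0], 0, 0], [[-0.38, -1.35, 0], 0, 0], [[-0.38, -1.35, 0], 0, 0]]'

```text
time: 6.1
tool_pos: [0.5503, -0.0027, 0.1349]
orientation: [3.14, -0.003, -2.956]
force: [0.2, 0.1, -1.4]
gripper_width: 0.001
```

Run:
```python
from h import *
s=get_obs();print(s['tool_pos'],s['force'])
for t in (1.15,1.2,1.25): print(t,C(t,.019),rel(C(t,.019),s))
```

```text
[ 0.55032683 -0.00272367  0.13492295] [ 0.16968209  0.12590269 -1.41148436]
1.15 [ 0.54993964 -0.00175331  0.135     ] [ 0.01  0.04 -0.  ]
1.2 [ 0.55217465 -0.00411235  0.135     ] [-0.06 -0.07 -0.  ]
1.25 [ 0.55452477 -0.00635673  0.135     ] [-0.14 -0.17 -0.  ]
```

carry_out --deltas '[[[0, 0.5, 0], 0, 0], [[0, 1.0, 0], 0, 0], [[0, 1.2, -0.5], 0, 0], [[0, 1.2, -1.5], 0, 0], [[0, 1.5, -2.0], 0, 0], [[-1.0, 2.0, -2.0], 0, 0], [[-2.0, 2.2, -2.0], 0, 0], [[-3.0, 2.2, -2.0], 0, 0], [[-3.5, 2.2, -2.0], 0, 0], [[-3.5, 2.2, -2.0], 0, 0]]'

```text
time: 6.93
tool_pos: [0.6282, 0.0695, 0.184]
orientation: [3.14, -0.002, -2.954]
force: [-0.1, -0.7, 0.6]
gripper_width: 0.003
```

Run:
```python
from h import *
np.set_printoptions(precision=4,suppress=True)
s=get_obs();print(s['tool_pos'],s['orientation'],s['force'],rel([.6344,.0646,.150]))
f=grab_frame("wrist");cv2.imwrite("pics/w4.png",cv2.resize(f,None,fx=1.4,fy=1.4,interpolation=cv2.INTER_CUBIC)[:,:,::-1])
for t in (0,.6,1.1,1.2): print(t,proj("wrist",np.r_[PV+.065*np.array([np.cos(A+t),np.sin(A+t)]),.15],s)*1.4)
```

```text
[0.6282 0.0695 0.184 ] [ 3.1401 -0.0018 -2.9544] [-0.0717 -0.704   0.5552] [-0.21 -0.24  1.36]
0 [377.6073 135.1863]
0.6 [284.893 105.48 ]
1.1 [209.0046 127.3948]
1.2 [196.2908 136.4056]
```

View pics/w4.png

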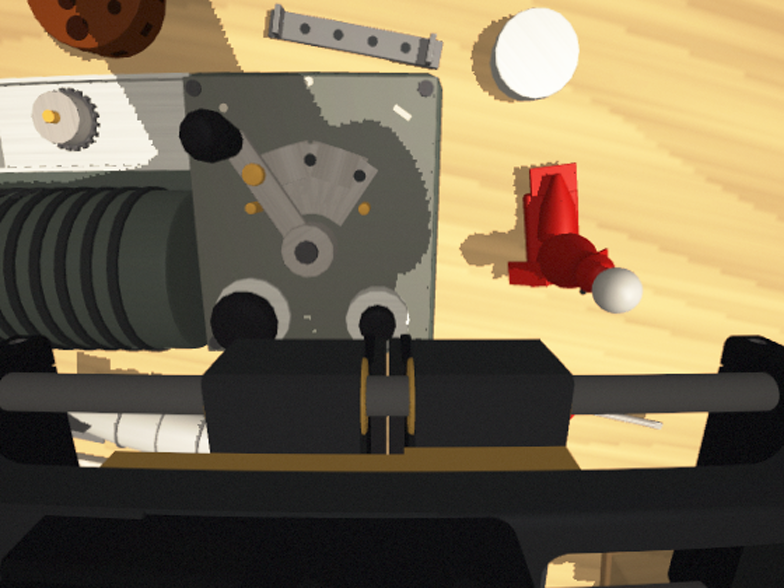

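Run:
```python
from h import *
np.set_printoptions(precision=4,suppress=True)
s=get_obs()
w=lambda u,v,z:at("wrist",(u/1.4,v/1.4),z,s)[:2]
h=w(306,251,.117);print("hub",h)
for n,u,v,z in [("ball",253,174,.111),("knobtop",206,136,.150),("pinfast",251,208,.110),("pinneut",364,209,.110)]:
    d=w(u,v,z)-h;print(n,np.linalg.norm(d),np.arctan2(d[1],d[0])%6.2832)
t=lambda u,v,z:at("top",(260+(u-2)/5,165+(v-2)/5),z)[:2]
h=t(269,249,.117)
for n,u,v,z in [("ball",214,362,.111),("pinneut",199,321,.11),("pinfast",356,298,.11)]:
    d=t(u,v,z)-h;print("top",n,np.linalg.norm(d),np.arctan2(d[1],d[0])%6.2832)
print("start proj",proj("wrist",(.6344,.0646,.111),s)*1.4, "start here",w(377,322,.111),"stop",w(244,322,.119))
```

```text
hub [0.5988 0.0222]
ball 0.04583674964714223 3.927489553572298
knobtop 0.061699515871111395 3.880238021225487
pinfast 0.03537905850904801 4.26060126299951
pinneut 0.03551640188741946 2.3651639102378743
top ball 0.04466104074422489 2.708496571237266
top pinneut 0.03538599756972018 2.382266301512889
top pinfast 0.03572941264680699 4.254774535834397
start proj [376.5566 327.4965] start here [0.6313 0.0643] stop [ 0.6415 -0.0044]
```

```bash
python3 -c "
from h import *
for z in (.14,.125,.119,.117,.115): print(z,rel([.633,.0645,z]))"
```

```text
0.14 [-0.23 -0.22  1.76]
0.125 [-0.23 -0.23  2.36]
0.119 [-0.23 -0.23  2.6 ]
0.117 [-0.23 -0.23  2.68]
0.115 [-0.23 -0.23  2.76]
```

carry_out --deltas '[[[-0.23, -0.23, 0.5], 0, 0], [[-0.23, -0.23, 1.2], 0, 0], [[-0.23, -0.23, 1.8], 0, 0], [[-0.23, -0.23, 2.1], 0, 0], [[-0.23, -0.23, 2.3], 0, 0], [[-0.23, -0.23, 2.4], 0, 0], [[-0.23, -0.23, 2.45], 0, 0], [[-0.23, -0.23, 2.5], 0, 0], [[-0.23, -0.23, 2.55], 0, 0], [[-0.23, -0.23, 2.6], 0, 0], [[-0.23, -0.23, 2.6], 0, 0]]'

```text
time: 7.9
tool_pos: [0.632, 0.064, 0.1232]
orientation: [3.141, -0.004, -2.954]
force: [-9.6, -0.7, 16.8]
gripper_width: 0.004
```

Run:
```python
from h import *
s=get_obs();print(s['tool_pos'],s['force'],s['torque'],rel([.633,.0645,.119]))
f=grab_frame("side");cv2.imwrite("pics/s2.png",cv2.resize(f[150:270,230:370],None,fx=5,fy=5,interpolation=cv2.INTER_CUBIC)[:,:,::-1])
print(get_obs()['force'])
```

```text
[0.6320263  0.06397194 0.12322295] [-9.61600475 -0.68132708 16.80286616] [0.02332589 3.10319225 0.01074961] [-0.04  0.01  0.17]
[-10.00177232  -0.51072117  16.84796497]
```

View pics/s2.png

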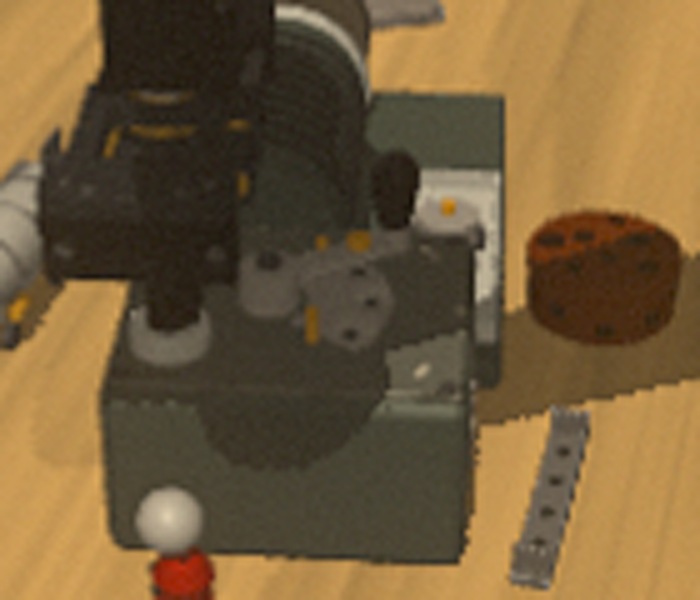

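carry_out --deltas '[[[0, 0, 0], 0, 0], [[0, 0, 0], 0, 0], [[0, 0, 0], 0, 0]]'

```text
time: 8.2
tool_pos: [0.6326, 0.0641, 0.125]
orientation: [3.141, -0.001, -2.954]
force: [-1.4, -1.0, 3.9]
gripper_width: 0.009
```

carry_out --deltas '[[[0, 0, -0.06], 0, 0], [[0, 0, -0.06], 0, 0], [[0, 0, -0.06], 0, 0]]'

```text
time: 8.45
tool_pos: [0.6331, 0.0641, 0.1268]
orientation: [3.141, 0.0, -2.953]
force: [-0.9, -0.8, 3.8]
gripper_width: 0.005
```

carry_out --deltas '[[[0, 0, -0.08], 0, 0], [[0, 0, -0.08], 0, 0], [[0, 0, -0.08], 0, 0]]'

```text
time: 8.7
tool_pos: [0.6333, 0.0641, 0.1286]
orientation: [3.141, 0.001, -2.953]
force: [0.6, -1.3, 1.8]
gripper_width: 0.002
```

carry_out --deltas '[[[0, 0, -0.08], 0, 0], [[0, 0, -0.08], 0, 0], [[0, 0, -0.08], 0, 0]]'

```text
time: 8.95
tool_pos: [0.6333, 0.0642, 0.1303]
orientation: [3.141, 0.0, -2.954]
force: [0.2, 0.4, -0.9]
gripper_width: 0.006
```

carry_out --deltas '[[[0, 0, -0.5], 0, 0], [[0, 0, -1.5], 0, 0], [[0, 0, -2.3], 0, 0], [[0, 0, -2.5], 0, 0], [[0, 0, -2.5], 0, 0]]'

```text
time: 9.37
tool_pos: [0.6342, 0.0645, 0.1945]
orientation: [3.14, 0.004, -2.954]
force: [-0.5, 0.4, -0.0]
gripper_width: 0.003
```

Run:
```python
from h import *
s=get_obs();print(s['time'],s['tool_pos'],s['force'])
f=grab_frame("wrist");cv2.imwrite("pics/w5.png",cv2.resize(f,None,fx=1.4,fy=1.4,interpolation=cv2.INTER_CUBIC)[:,:,::-1])
```

```text
9.3667 [0.63417517 0.06453561 0.1945096 ] [-0.52307623  0.38351836 -0.04214404]
```

View pics/w5.png

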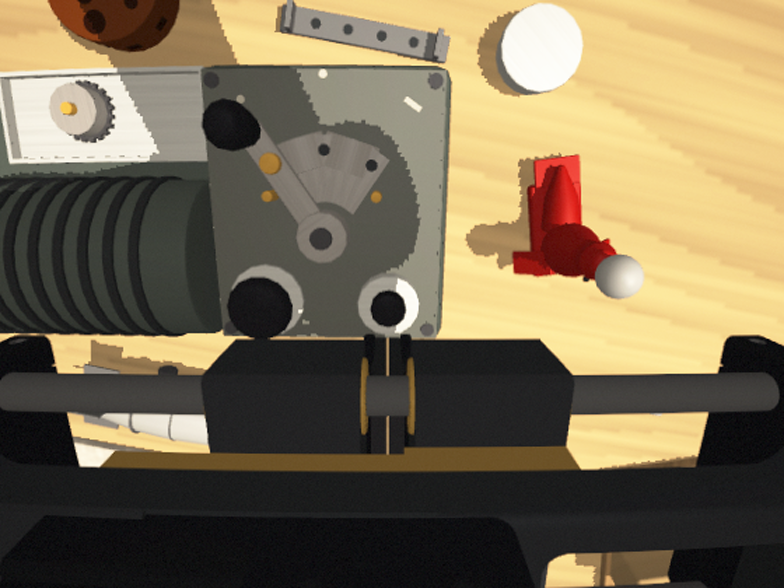

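```bash
python3 -c "
from workcell import *
print(sign_off())"
```

```text
the job is handed in; nothing more can be done
None
```

The polisher is set to fast and start has been pressed, and I've handed the job in at about 9.4 s. No sign in the pictures shows whether the motor is running, so that part is unconfirmed.

- **Lever:** I pushed the knob round its arc with the closed fingertips, at 3–4.4 N when read. It ran on to the fast stop by itself. Before pressing start I measured a swing of about 1.22 rad in the wrist picture, against 1.20 expected. A rougher estimate from the knob top, which was partly hidden, came out lower at about 1.16.
- **Start button:** I pressed it straight down until it bottomed, at about 17 N, then let it go. On the way back up the force fell away over about 6 mm, which matches the button's full travel.
- **Height disagreement:** The button bottomed with the arm reading about 4 mm higher than I expected from the dimensions given. I relied on the force readings to judge that it was fully down.
- **Last picture:** The lever was still at fast and the start button was up. The stop button had not been touched, and the bystanders in view were where they had been. The screwdriver and the button row were partly hidden by the gripper. The arm was clear above the machine with no force on it.

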